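# Find the stamped cigar box and send it to dispatch

### The job

Two cedar boxes of the same kind stand upright on the bench, one on each side of the dispatch line (the lane between the two white tapes), and only one has a round burnt stamp underneath. With your fingertips, without gripping or lifting anything, tip both over onto a side, still outside the lane, and see which is stamped. Then push the stamped one, lying on its side, along the bench until it lies between the two tapes; leave the plain one lying outside the lane and disturb nothing else.

Things in the scene. Friction and masses are not known exactly. Their poses are not given: they have to be found in the camera images.
- stamped_box: closed cedar box, 100 mm along its own x, 150 mm along y, 130 mm high along z, about 0.5 kg, too wide to grip; it has the stamp underneath and looks like the other until its underside is seen. Origin: centre of its underside; z points to the lid, -x to the face with the brass clasp. At first it stands upright, -x towards the robot, turned by up to 26 degrees
- plain_box: the other cedar box: same sizes, axes and origin, with a bare underside
- stamped_box_middle (a point): middle (and centre of mass) of the stamped box: z = 65 mm standing, 50 mm lying on a broad 130 x 150 mm face, 75 mm lying on an end. Pushed near the top of a broad face, square to it, the box tips about the opposite lower edge rather than slides, goes over by itself past about 38 degrees and then lies 100 mm high
- plain_box_middle (a point): the middle of the plain box; it behaves likewise
- stamp (a point): the centre of the burnt stamp, a dark ring of 62 mm diameter round a rosette, in the middle of the stamped box's underside
- dispatch_lane: the dispatch line: a lane on the bench between two flat white tapes, 20 mm wide, that things slide over. Origin on the bench on its centreline, x along it away from the robot; tapes' middles at y = -120 and +120 mm, 220 mm free between them, x = -310 to +350 mm. A box sent earlier (130 x 150 mm, 100 mm high) lies in it from about x = +235 mm on. Turned by up to 6 degrees
- mug: blue plastic mug, 76 mm wide without its handle (30 mm more), 75 mm high, on the outer side of one of the boxes; origin under its centre. Leave it alone
- bundle: tied bundle of five brown rolls, 141 mm long (its x), 53 mm wide, 33 mm high, lying on the outer side of the other box; origin under its centre. Leave it alone
- paste_pot: white ceramic pot, 68 mm wide, 78 mm high, beyond the boxes as seen from the robot, in or beside the lane; origin under its centre. Leave it alone
- cap_cutter: brass cap cutter: a tube 26 mm wide with a 36 mm wooden knob on top, 85 mm high, standing beyond the boxes, in or beside the lane; origin under its centre. Leave it alone
There are look-alikes about, which are no part of the job. Leave any pink look-alike of the plain_box alone. What is shaped like the stamped_box but green is not meant.

How it is judged:
On the way, in this order (a step that is already met when the one before it is completed fails the run):
1. both boxes have been tipped over and lie on a side, still outside the lane (angle between stamped_box's own z axis and vertical between 1.45 and 1.69 rad and height (world z) of each of stamped_box_middle, plain_box_middle below 0.082 m and (y of stamped_box_middle in the frame of dispatch_lane above 0.12 m or y of stamped_box_middle in the frame of dispatch_lane below -0.12 m) and angle between plain_box's own z axis and vertical between 1.45 and 1.69 rad and (y of plain_box_middle in the frame of dispatch_lane above 0.12 m or y of plain_box_middle in the frame of dispatch_lane below -0.12 m)), for 0.2 s.
2. the stamped box, on its side, has been pushed in between the tapes (angle between stamped_box's own z axis and vertical between 1.45 and 1.69 rad and height (world z) of stamped_box_middle below 0.082 m and y of stamped_box_middle in the frame of dispatch_lane between -0.055 and 0.055 m and x of stamped_box_middle in the frame of dispatch_lane between -0.31 and 0.2 m), for 0.2 s.
At the end, for the whole second after the job is handed in: Both boxes lie at rest on a side on the bench (own z axis level within 7 degrees): the stamped one with its middle within 55 mm of the lane's centreline, between the near end of the tapes and the box sent earlier, the plain one with its middle over 120 mm from the centreline (all of step 2 and linear speed of each of stamped_box, plain_box below 0.02 m/s and angular speed of each of stamped_box, plain_box below 0.1 rad/s and angle between plain_box's own z axis and vertical between 1.45 and 1.69 rad and height (world z) of plain_box_middle below 0.082 m and (y of plain_box_middle in the frame of dispatch_lane above 0.12 m or y of plain_box_middle in the frame of dispatch_lane below -0.12 m)); the robot touches nothing.
It fails at once if a box is lifted or carried instead of being tipped and pushed on the bench (height (world z) of any of stamped_box_middle, plain_box_middle above 0.125 m or (angle between stamped_box's own z axis and vertical below 0.1 rad and height (world z) of stamped_box_middle above 0.085 m) or (angle between stamped_box's own z axis and vertical above 1.5 rad and height (world z) of stamped_box_middle above 0.1 m) or (angle between plain_box's own z axis and vertical below 0.1 rad and height (world z) of plain_box_middle above 0.085 m) or (angle between plain_box's own z axis and vertical above 1.5 rad and height (world z) of plain_box_middle above 0.1 m)).
It fails at once if the mug, the bundle, the pot or the cap cutter is moved by more than 30 mm or tipped over (distance of any of mug, bundle, paste_pot, cap_cutter from where it was at the start of the episode above 0.03 m or angle between any of mug, paste_pot, cap_cutter's own z axis and vertical above 0.5 rad).
It fails at once if the plain box is pushed into the lane (y of plain_box_middle in the frame of dispatch_lane between -0.09 and 0.09 m).
It also fails if it takes over 64 s, if anything falls off the work surface, if the arm or the gripper's body presses on something with over 40 N, if the wrist force passes 120 N, or if a joint passes its speed limit or range.

### The arm

A 6-joint arm with a two-finger parallel gripper is mounted at the origin on the work surface. World frame = base frame: x ahead of the robot, y to its left, z up, the work surface at z = 0. Lengths are in m, angles in rad, forces in N, time in s.
With the tool pointing down it reaches from about 0.25 to 0.725 m from the base axis. Payload 4 kg.
Tool frame: the origin (TCP) lies midway between the tips of the shut fingers; the grasp point (between the pads) lies 19 mm behind it; y points along the fingers, z is the direction in which the jaws open and shut, and the axes are right-handed (so a half turn about y gives the same grasp; the last joint's range is limited). The gripper opens to 85 mm and grips with 20 to 120 N. Pads are 22 mm wide; open, the fingers measure 114 mm over their backs; the gripper's body (76 mm by 85 mm) begins 54 mm behind the grasp point. The pads swing forward as they close: fully open they stand 13 mm farther back than shut.
Start: joints at [-1.187, 0.241, 0.005, 1.335, 0, 1.571], TCP at [0.187, -0.464, 0.231] pointing down, gripper open.
Joint ranges: [-2.72, 2.72], [-1.05, 1.87], [-1.09, 1.28], [-1.99, 2.15], [-1.42, 1.44], [-3.14, 3.14]. Speed limits (rad/s): [2.79, 2.79, 3.14, 3.14, 3.14, 3.14].

### API

Orientations are given as a unit quaternion [x, y, z, w].
In Python, from workcell import bot gives the robot as it stands. The module is installed in compiled form; this text tells all that it offers.
- The arm moves only by the shell command python3 -m handwheel 'ROWS' [OPENING]. ROWS is JSON, a list of rows, each a list of 6 numbers: the shift along the tool's x, y, z in units of 25 mm (1.0 is 25 mm), then the turn, a rotation vector about the tool's x, y, z in units of 10 degrees (1.0 is 10 degrees). A call has exactly 5 rows; each row is the pose to reach, as a shift and turn from the pose commanded when the call began, along the tool's axes at that moment; what a row does not reach only later rows make up. A row lasts 1/8 s, in which the tool goes at most 62.5 mm and 10.7 degrees, less where a joint would pass 70% of its speed; a pose out of reach is approached as far as the arm can. A call with a gripper value outside its range is refused whole. OPENING is the gripper command: -1 is shut, 1 is fully open, values between are in proportion, set as the call begins (- or left out, the last holds). The fingers move at their own pace and stop on an object; the grip force is fixed at half the most. Time passes only in rows, so rows that repeat a pose let the fingers close, or fill a call up. It gives the time, the measured TCP pose, the force and the opening at its end, in the units of the state.
- bot.get_obs(): the state, without advancing time (a new reading comes with each control period).
- bot.camera(name): name is "scene" or "top" or "wrist"; returns a dict with "color" (400x640x3 uint8, red, green, blue), "fx", "fy", "cx", "cy" (pixels), "rvec" (rotation vector, rad) and "tvec" (3), from world to camera coordinates, as OpenCV has them. Camera axes: x right, y down, z forward; pixel columns grow to the right and rows downward; lengths in m; the calibration is good to about 2 mm. A picture is of the moment at which its call begins. There is no depth.
- bot.job_done(): hands the job in, once; it reports no verdict.
The state is a dict: "clock": time; "joint_pos": joint angles; "joint_vel": joint speeds; "tau": joint torques, N m; "eef_pos": TCP position; "tool_rot": TCP orientation; "ft_force": force on the tool from outside, world axes, zero at the start; "ft_torque": the same for the moment, N m; "grip_width": finger opening in m.
Only numpy, scipy, OpenCV 4.12 (cv2) and the standard library are available. Lean on these libraries where they do the work, as an engineer would, in place of code of your own. Each camera call takes 0.05 s, during which the arm holds its last target.

## Working session

There is one attempt and no reset: what is moved stays moved. The work goes in short steps, Python scripts to look and compute and a shell command to move; the robot and the scene stay as the last step left them, time stands still between calls to the robot, and variables do not carry over. Pictures are saved under pics/ and viewed, and the job is handed in when it is done.

```bash
mkdir -p pics
cat > h.py <<'E'
import numpy as np, cv2
from workcell import bot
from scipy.spatial.transform import Rotation as R
def ray(c,u,v):
    Rm=cv2.Rodrigues(np.array(c['rvec'],float))[0]; t=np.array(c['tvec'],float).ravel()
    d=Rm.T@np.array([(u-c['cx'])/c['fx'],(v-c['cy'])/c['fy'],1]); o=-Rm.T@t
    return o,d
def onz(c,u,v,z):
    o,d=ray(c,u,v); return o+d*(z-o[2])/d[2]
def px(c,p):
    return cv2.projectPoints(np.array([p],float),np.array(c['rvec'],float),np.array(c['tvec'],float),np.array([[c['fx'],0,c['cx']],[0,c['fy'],c['cy']],[0,0,1.]]),None)[0].ravel()
def snap(n,name):
    c=bot.camera(n); cv2.imwrite('pics/'+name+'.png',c['color'][...,::-1]); np.save('pics/'+name+'.npy',c,allow_pickle=True); return c
def load(name): return np.load('pics/'+name+'.npy',allow_pickle=True).item()
E
python3 - <<'E'
from h import *
for n in ('scene','top','wrist'):
    c=snap(n,n+'0'); o,d=ray(c,320,200); print(n,o,d,c['fx'])
o=bot.get_obs(); print(o); print(R.from_quat(o['tool_rot']).as_matrix())
E
```

```text
scene [1.38900001 0.40634516 0.79104477] [-0.73531314 -0.35032598 -0.5802629 ] 400.9767533985855
top [0.30800315 0.02237823 1.51906907] [ 0.14653016 -0.01559052 -0.98909316] 421.3550855825609
wrist [ 0.25772543 -0.43534611  0.37250427] [-0.26696042 -0.10215525 -0.95836026] 333.2600630593441
{'clock': 0.15, 'joint_pos': array([-1.18698302e+00,  2.41258616e-01,  4.04212469e-03,  1.33518430e+00,
        1.36240955e-05,  1.57080691e+00]), 'joint_vel': array([-1.56869923e-03, -3.29138060e-03,  4.53407678e-03, -2.60706240e-05,
        8.91956574e-04,  2.93325950e-04]), 'tau': array([-4.67525042e-04, -3.72635829e+01,  2.52637875e+01,  1.23700031e-02,
       -6.49400840e-05, -5.19003294e-06]), 'eef_pos': array([ 0.18705775, -0.46318534,  0.23061134]), 'tool_rot': array([-0.13496686,  0.69468423, -0.69356869,  0.13475992]), 'ft_force': array([-0.04382778, -0.11675072, -0.29278259]), 'ft_torque': array([-0.01836802, -0.00361956, -0.03391263]), 'grip_width': 0.08537850453157864}
[[-9.27247424e-01 -5.88174047e-04  3.74448753e-01]
 [-3.74449215e-01  1.49283248e-03 -9.27246222e-01]
 [-1.36070984e-05 -9.99998713e-01 -1.60446638e-03]]
```

View pics/top0.png

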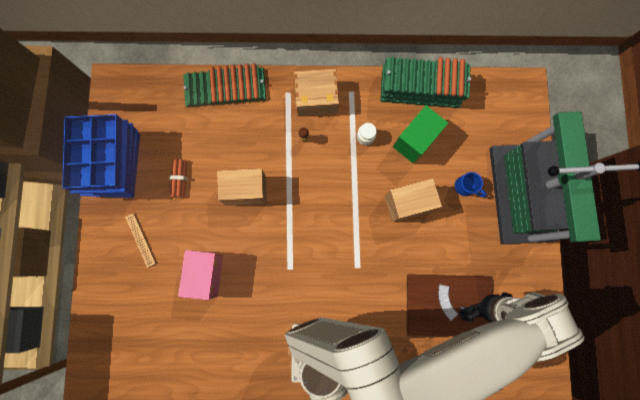

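View pics/scene0.png

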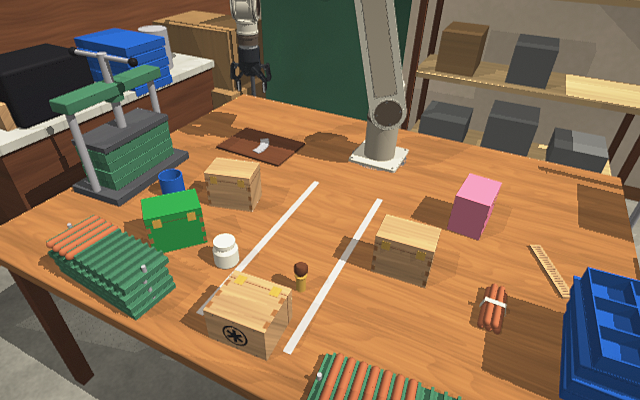

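View pics/wrist0.png

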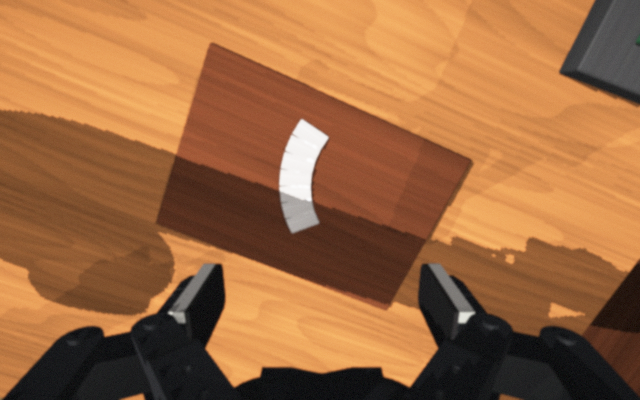

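Run:
```python
from h import *
c=load('top0'); im=c['color']; 
cv2.imwrite('pics/ct.png',cv2.resize(im[60:290,140:500],None,fx=2.2,fy=2.2,interpolation=cv2.INTER_CUBIC)[...,::-1])
s=load('scene0')['color']; cv2.imwrite('pics/cs.png',cv2.resize(s[140:300,130:530],None,fx=2,fy=2,interpolation=cv2.INTER_CUBIC)[...,::-1])
for p in [(290,95),(290,268),(351,95),(358,266)]: print(p,onz(c,*p,0))
for p in [(304,133),(367,133)]: print('far',p,onz(c,*p,.08))
print('mug',onz(c,468,184,.075),onz(c,486,196,.05))
for p in [(184,160),(170,160),(170,196),(184,196)]: print('bundle',p,onz(c,*p,.02))
```

```text
(290, 95) [0.93349519 0.11310984 0.        ]
(290, 268) [0.28785922 0.10439455 0.        ]
(351, 95) [ 9.35563838e-01 -1.17638927e-01  2.22044605e-16]
(358, 266) [ 0.29578264 -0.13792386  0.        ]
far (304, 133) [0.76017571 0.05700817 0.08      ]
far (367, 133) [ 0.76189981 -0.16592647  0.08      ]
mug [ 0.58146874 -0.51825615  0.075     ] [ 0.54330781 -0.58970852  0.05      ]
bundle (184, 160) [0.67417167 0.493273   0.02      ]
bundle (170, 160) [0.67382343 0.54389822 0.02      ]
bundle (170, 196) [0.54154854 0.53671061 0.02      ]
bundle (184, 196) [0.54183673 0.48671078 0.02      ]
```

View pics/ct.png

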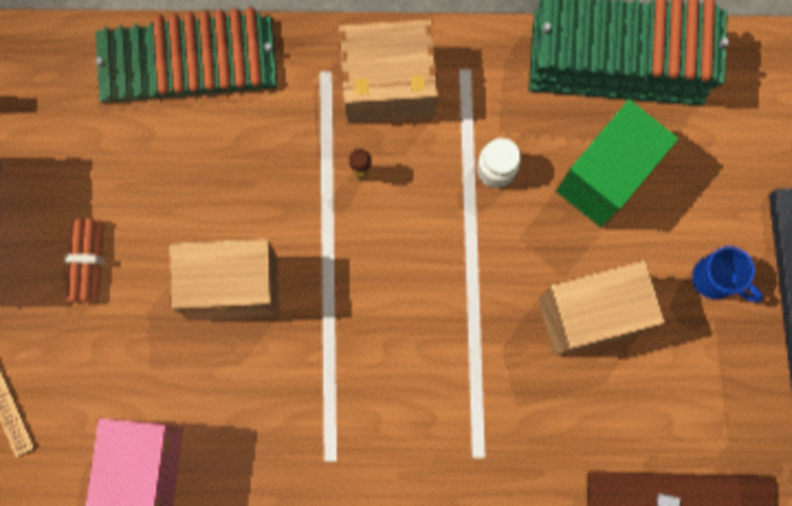

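View pics/cs.png

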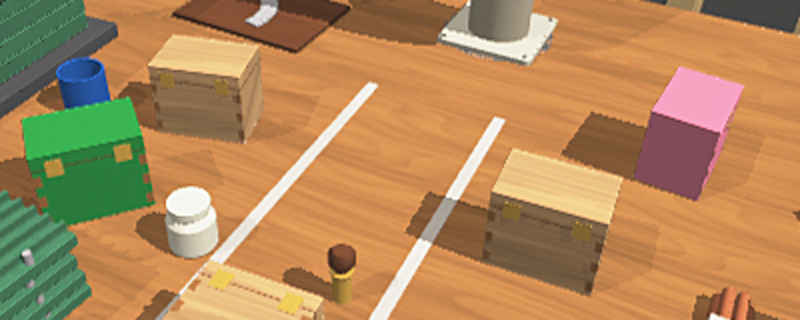

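Run:
```python
from h import *
c=load('top0')
for n,P in dict(L=[(170,244),(268,239),(271,304),(173,308)],R=[(551,293),(645,261),(664,322),(568,352)],green=[(568,176),(630,100),(677,140),(610,205)],pink=[(97,419),(165,423),(150,510),(80,507)]).items():
    W=np.array([onz(c,u/2.2+140,v/2.2+60,.13)[:2] for u,v in P]); print(n,W.round(3).tolist(),W.mean(0))
    e=W[1]-W[0]; f=W[0]-W[3]; print(np.linalg.norm(e),np.linalg.norm(f),np.degrees(np.arctan2(-e[0],-e[1])*-1),np.degrees(np.arctan2(f[1],f[0])))
    e=W[2]-W[3]; f=W[1]-W[2]; print(np.linalg.norm(e),np.linalg.norm(f),np.degrees(np.arctan2(e[0],-e[1])),np.degrees(np.arctan2(f[1],f[0])))
```

```text
L [[0.611, 0.346], [0.619, 0.197], [0.519, 0.19], [0.512, 0.337]] [0.56515061 0.26730445]
0.14934093717522698 0.09900706200336462 3.3709138124179767 4.806338697152065
0.14780652905611089 0.10072123722506045 2.6960551196080984 3.9030812065632476
R [[0.538, -0.235], [0.589, -0.381], [0.495, -0.406], [0.448, -0.259]] [ 0.5174206  -0.32036297]
0.15385581611105134 0.09312044348551851 19.16603070903426 14.815218496122897
0.15424793984210602 0.09751123950635666 17.521673396861956 15.205048833396333
green [[0.722, -0.266], [0.846, -0.366], [0.782, -0.438], [0.676, -0.33]] [ 0.75664418 -0.34977213]
0.1596974142270544 0.07863167222795821 50.964098216254634 54.41197051344965
0.15080842353566093 0.09642792277463051 44.18659507222852 47.86457248740849
pink [[0.345, 0.443], [0.339, 0.343], [0.213, 0.36], [0.217, 0.462]] [0.27851005 0.40188506]
0.1009256953568411 0.1293069113724503 -3.112410171108012 -8.19651326580423
0.10233894618397732 0.12763766221256867 -2.240454111479245 -7.63185194724265
```

```bash
cat >> h.py <<'E'
def go(p,yawz=None):
    """delta from current measured pose to p, jaw axis world yaw (deg), tool down, in row units"""
    o=bot.get_obs(); M=R.from_quat(o['tool_rot']).as_matrix()
    if yawz is not None:
        a=np.radians(yawz); z=np.array([np.cos(a),np.sin(a),0]); y=np.array([0,0,-1.]); T=np.c_[np.cross(y,z),y,z]
    else: T=M
    r=R.from_matrix(M.T@T).as_rotvec(degrees=True)/10
    print('row',(M.T@(np.array(p)-o['eef_pos'])/.025).round(2),r.round(2),'at',o['eef_pos'].round(3),'F',o['ft_force'].round(1),o['clock'])
E
python3 - <<'E'
from h import *
go([.599,-.295,.23],-73)
E
```

```text
row [-17.8    0.02  -0.07] [0.01 0.5  0.  ] at [ 0.187 -0.463  0.231] F [-0.  -0.1 -0.3] 0.15
```

Top-view candidates:
- Cedar box L at pixel (241,186) and cedar box R at (414,199). Both are cedar and upright, one on each side of the lane, so these are my two boxes.
- Green box at (420,133), pink box at (200,275), and the sent box at (317,90), which already lies in the lane with its stamp visible. I leave all three alone.

The close crop confirms both choices: plain cedar, upright, with the bundle outside L and the mug outside R. The stamp can't be seen yet. I'll tip both towards the robot, so their undersides face the scene camera.

```bash
python3 -m handwheel '[[-2.5,0,0,0,0.1,0],[-5,0,0,0,0.2,0],[-7.5,0,0,0,0.3,0],[-10,0,0,0,0.4,0],[-12.5,0,0,0,0.5,0]]' 1
python3 -m handwheel '[[-2.5,0,0,0,0,0],[-5.3,0,0,0,0,0],[-5.3,0,0,0,0,0],[-5.3,0,0,0,0,0],[-5.3,0,0,0,0,0]]'
python3 - <<'E'
from h import *
snap('wrist','w1'); snap('top','t1'); go([.599,-.295,.105],-73)
E
```

```text
clock: 0.78
eef_pos: [0.4786, -0.3456, 0.231]
tool_rot: [-0.104, 0.699, -0.699, 0.104]
ft_force: [0.1, -1.3, 0.4]
grip_width: 0.0852
clock: 1.4
eef_pos: [0.6024, -0.3087, 0.2317]
tool_rot: [0.104, -0.699, 0.699, -0.104]
ft_force: [-0.7, -0.8, 0.6]
grip_width: 0.0855
row [-0.03  5.09 -0.58] [-0.   -0.01 -0.  ] at [ 0.602 -0.309  0.232] F [ 0.1 -0.1  0.7] 1.5
```

View pics/w1.png

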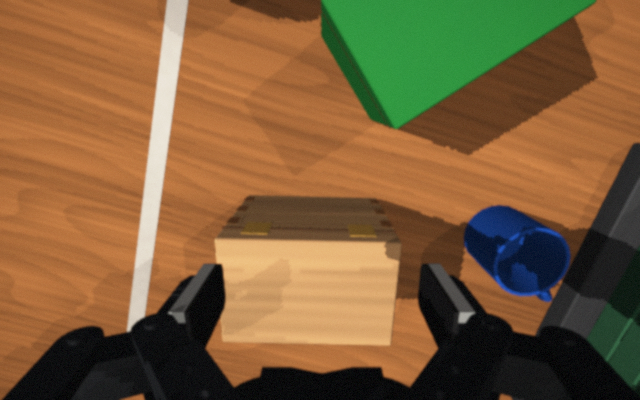

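View pics/t1.png

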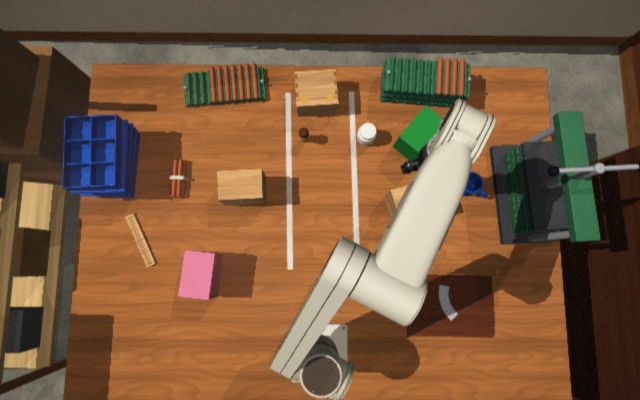

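Run:
```python
from h import *
c=load('w1')
for p in [(217,241),(400,241),(391,345),(223,341)]: print(p,onz(c,*p,.13).round(3))
for p in [(247,197),(378,201)]: print('bot',p,onz(c,*p,.0).round(3))
print('green',onz(c,392,127,0),onz(c,392,127,.13))
```

```text
(217, 241) [ 0.549 -0.239  0.13 ]
(400, 241) [ 0.591 -0.378  0.13 ]
(391, 345) [ 0.496 -0.406  0.13 ]
(223, 341) [ 0.457 -0.263  0.13 ]
bot (247, 197) [ 0.547 -0.236  0.   ]
bot (378, 201) [ 0.587 -0.383  0.   ]
green [ 0.67101821 -0.36937365  0.        ] [ 0.67251959 -0.34071374  0.13      ]
```

```bash
python3 -m handwheel '[[0,1.5,-0.2,0,0,0],[0,3.2,-0.2,0,0,0],[0,4.6,-0.2,0,0,0],[0,5.35,-0.2,0,0,0],[0,5.35,-0.2,0,0,0]]'
python3 - <<'E'
from h import *
snap('scene','s2'); go([.57,-.31,.098],-73)
E
```

```text
clock: 2.12
eef_pos: [0.6, -0.3033, 0.0963]
tool_rot: [-0.105, 0.7, -0.699, 0.103]
ft_force: [0.1, -1.1, 0.1]
grip_width: 0.0854
row [ 1.27 -0.   -0.12] [ 0.   -0.01  0.  ] at [ 0.601 -0.304  0.098] F [-0.7 -0.6  1.6] 2.175
```

View pics/s2.png

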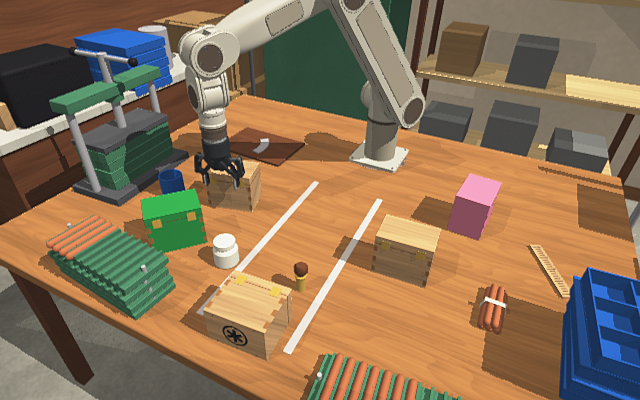

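```bash
python3 -m handwheel '[[0.6,0,0,0,0,0],[1.0,0,0,0,0,0],[1.4,-0.1,0,0,0,0],[1.8,-0.2,0,0,0,0],[2.2,-0.3,0,0,0,0]]'
python3 - <<'E'
from h import *
snap('scene','s3'); go([.57,-.31,.098],-73)
E
```

```text
clock: 2.8
eef_pos: [0.5521, -0.3199, 0.1082]
tool_rot: [0.102, -0.698, 0.7, -0.107]
ft_force: [4.5, 1.7, 5.4]
grip_width: 0.0852
row [-0.87  0.41 -0.18] [-0.02 -0.   -0.02] at [ 0.55  -0.321  0.108] F [3.7 0.9 4.5] 2.85
```

View pics/s3.png

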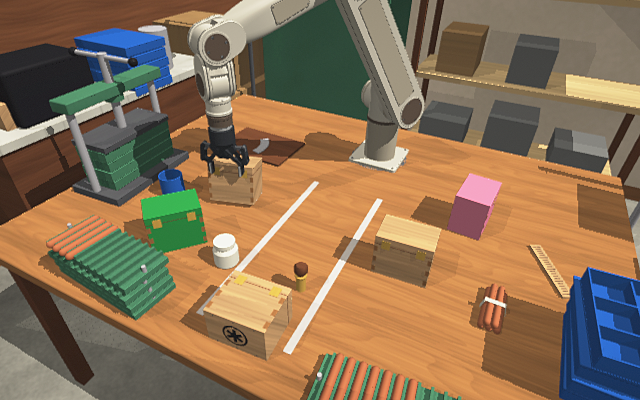

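The right box has started to lean towards the robot, with its near side around pixel (237,182). I'll keep pulling.

```bash
python3 -m handwheel '[[0.4,0,0,0,0,0],[0.8,-0.1,0,0,0,0],[1.2,-0.2,0,0,0,0],[1.6,-0.2,0,0,0,0],[2,-0.2,0,0,0,0]]'
python3 - <<'E'
from h import *
snap('scene','s4'); go([.57,-.31,.098],-73)
E
```

```text
clock: 3.48
eef_pos: [0.5011, -0.3343, 0.1106]
tool_rot: [0.105, -0.699, 0.7, -0.104]
ft_force: [0.6, 0.6, 1.0]
grip_width: 0.0853
row [-2.99  0.47 -0.11] [ 0.   -0.01  0.02] at [ 0.499 -0.334  0.11 ] F [-1.4  0.5 -0.3] 3.525
```

View pics/s4.png

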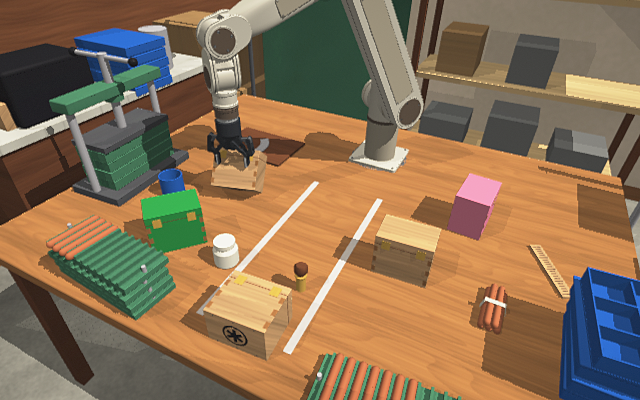

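It is past the balance point and falling. I'll lift the tool clear.

```bash
python3 -m handwheel '[[0,-0.5,0,0,0,0],[0,-2,0,0,0,0],[0,-4,0,0,0,0],[0,-5,0,0,0,0],[0,-5,0,0,0,0]]'
python3 - <<'E'
from h import *
snap('scene','s5'); snap('wrist','w5'); go([.656,.270,.23],-86)
E
```

```text
clock: 4.15
eef_pos: [0.5032, -0.3346, 0.2381]
tool_rot: [0.103, -0.698, 0.701, -0.106]
ft_force: [0.6, 0.9, -0.4]
grip_width: 0.0855
row [-12.97   0.18 -21.28] [0.   1.3  0.01] at [ 0.502 -0.334  0.234] F [-0.4  0.5 -0.8] 4.25
```

View pics/s5.png

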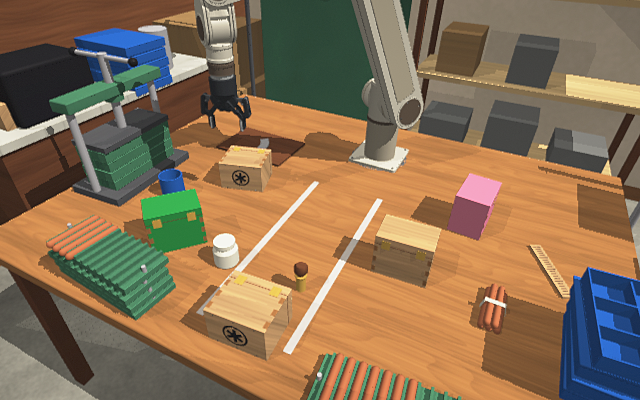

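View pics/w5.png

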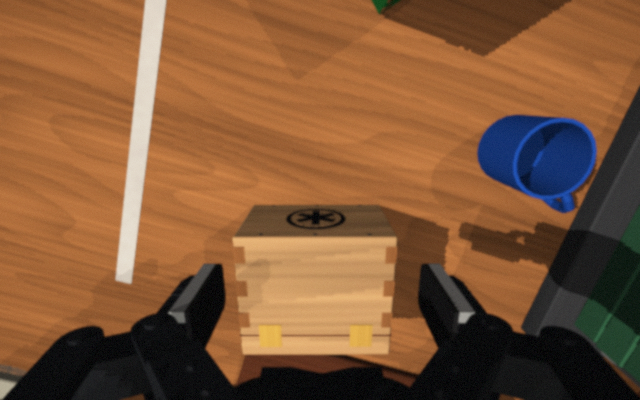

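The scene view shows the stamp ring at pixel (241,178), and the wrist view shows it at (316,217). The right box is the stamped one and lies flat. Next I'll go to the left box.

```bash
python3 -m handwheel '[[-1.3,0,-2.1,0,0.25,0],[-2.6,0,-4.2,0,0.5,0],[-3.9,0,-6.4,0,0.75,0],[-5.2,0,-8.6,0,1,0],[-6.5,0,-10.7,0,1.3,0]]'
python3 - <<'E'
from h import *
go([.649,.272,.235],-86)
E
```

```text
clock: 4.88
eef_pos: [0.5777, -0.0304, 0.2329]
tool_rot: [-0.025, 0.707, -0.707, 0.023]
ft_force: [1.2, 0.8, -0.6]
grip_width: 0.0857
row [ -3.67  -0.09 -11.88] [ 0.   -0.01  0.02] at [ 0.578 -0.03   0.233] F [ 1.2  0.8 -0.6] 4.875
```

```bash
python3 -m handwheel '[[-0.7,0,-2.2,0,0,0],[-1.5,0,-4.4,0,0,0],[-2.2,0,-6.6,0,0,0],[-2.9,0,-8.8,0,0,0],[-3.5,0,-10.8,0,0,0]]'
python3 - <<'E'
from h import *
snap('wrist','w6');go([.649,.272,.098],-86)
E
```

```text
clock: 5.5
eef_pos: [0.6498, 0.1213, 0.2323]
tool_rot: [-0.062, 0.719, -0.69, 0.055]
ft_force: [0.1, 0.2, -0.3]
grip_width: 0.0855
row [-0.95  5.59 -5.68] [0.24 0.56 0.04] at [0.651 0.122 0.232] F [ 0.9  1.1 -0.4] 5.55
```

View pics/w6.png

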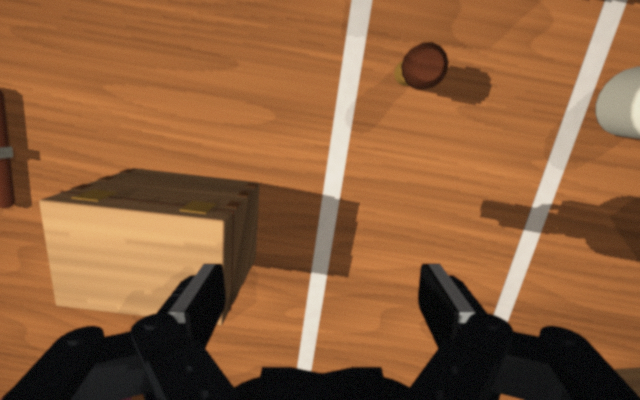

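```bash
python3 -m handwheel '[[-0.3,0,-2,0.1,0.2,0],[-0.5,0,-4,0.2,0.4,0],[-0.9,0,-5.6,0.2,0.55,0],[-0.9,0,-5.6,0.2,0.55,0],[-0.9,0,-5.6,0.2,0.55,0]]'
python3 - <<'E'
from h import *
c=snap('wrist','w7');go([.649,.272,.098],-86)
print(bot.get_obs()['joint_pos'])
E
```

```text
clock: 6.18
eef_pos: [0.6709, 0.1459, 0.2405]
tool_rot: [-0.071, 0.723, -0.684, 0.062]
ft_force: [-0.2, -0.8, -0.1]
grip_width: 0.0855
row [-0.13  5.99 -4.78] [0.32 0.69 0.06] at [0.671 0.146 0.241] F [ 0.  -0.   1.2] 6.225
[0.18910958 0.64879719 0.65716046 1.58642527 0.05696137 3.14055597]
```

View pics/w7.png

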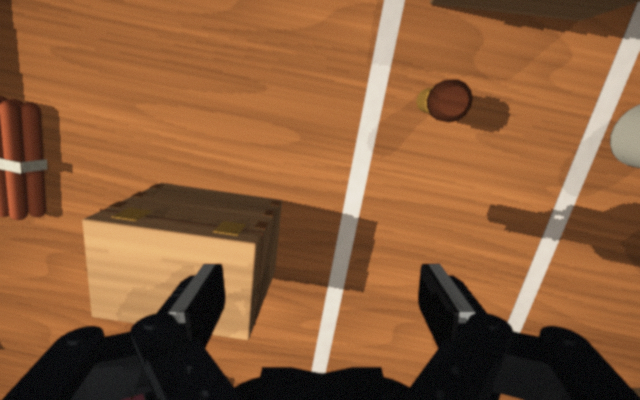

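Joint 6 is at its limit (3.14). I'll turn the tool about half a turn the other way; the grasp comes out the same by symmetry.

```bash
python3 -m handwheel '[[0,0,0,0.1,-1,0],[0,0,0,0.2,-2,0],[0,0,0,0.3,-3.1,0],[0,0,0,0.3,-4.1,0],[0,0,0,0.3,-5.2,0]]'
python3 -m handwheel '[[0,0,0,0,-1,0],[0,0,0,0,-2,0],[0,0,0,0,-3.1,0],[0,0,0,0,-4.1,0],[0,0,0,0,-5.2,0]]'
python3 - <<'E'
from h import *
go([.649,.272,.235],94)
print(bot.get_obs()['joint_pos'])
E
```

```text
clock: 6.85
eef_pos: [0.6705, 0.1465, 0.2409]
tool_rot: [-0.363, 0.605, -0.601, 0.376]
ft_force: [0.6, 0.5, -0.3]
grip_width: 0.0855
clock: 7.48
eef_pos: [0.6706, 0.1464, 0.2409]
tool_rot: [-0.589, 0.38, -0.382, 0.602]
ft_force: [0.0, -0.3, -0.5]
grip_width: 0.0854
row [-4.92  0.29  1.32] [-0.11 -6.93  0.02] at [0.671 0.146 0.241] F [ 0.  -0.3 -0.5] 7.475
[0.20996512 0.62532184 0.6177619  1.54810127 0.01123205 1.34905819]
```

```bash
python3 -m handwheel '[[-1,0,0.3,0,-1,0],[-2,0.1,0.6,0,-2,0],[-3,0.2,0.9,-0.1,-3,0],[-4,0.3,1.1,-0.1,-4,0],[-4.9,0.3,1.3,-0.1,-5,0]]'
python3 - <<'E'
from h import *
go([.649,.272,.235],94)
E
```

```text
clock: 8.1
eef_pos: [0.6493, 0.2724, 0.2344]
tool_rot: [-0.7, 0.094, -0.094, 0.701]
ft_force: [-0.3, 0.4, -0.4]
grip_width: 0.0855
row [-0.01 -0.02 -0.02] [-0.01 -1.93  0.  ] at [0.649 0.272 0.234] F [-0.3  0.4 -0.4] 8.1
```

```bash
python3 -m handwheel '[[0,0,0,0,-1,0],[0,1.5,0,0,-1.9,0],[0,3.5,0,0,-1.9,0],[0,5,0,0,-1.9,0],[0,5.4,0,0,-1.9,0]]'
python3 - <<'E'
from h import *
c=snap('scene','s8');snap('wrist','w8');go([.649,.272,.099],94)
E
```

```text
clock: 8.72
eef_pos: [0.6478, 0.2708, 0.0963]
tool_rot: [0.707, 0.019, -0.023, -0.706]
ft_force: [-0.2, -1.0, 0.6]
grip_width: 0.0854
row [-0.02 -0.    0.02] [-0.   -0.06 -0.  ] at [0.649 0.272 0.099] F [-1.1 -0.  -0.7] 8.825
```

View pics/s8.png

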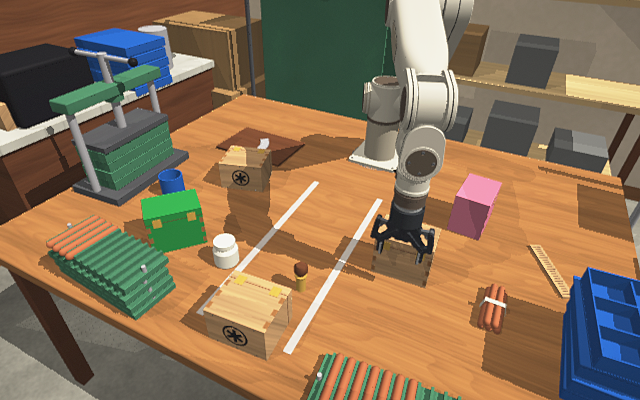

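View pics/w8.png

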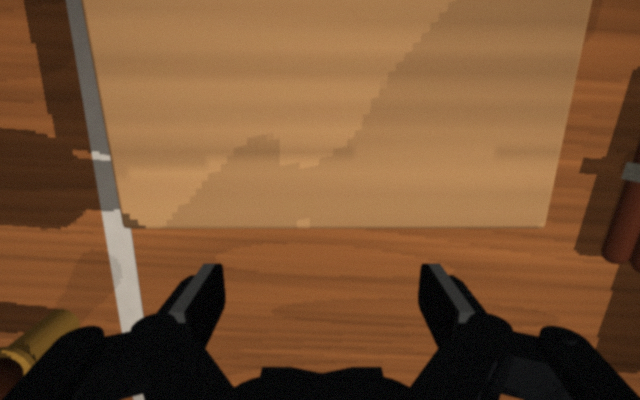

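The fingers are beyond the left box's far edge, which is level across the picture at row 227, columns 120 to 548, and square to the tool. I'll pull towards the robot.

```bash
python3 -m handwheel '[[-0.6,0,0,0,0,0],[-1.0,0,0,0,0,0],[-1.4,-0.1,0,0,0,0],[-1.8,-0.2,0,0,0,0],[-2.2,-0.3,0,0,0,0]]'
python3 -m handwheel '[[-0.4,0,0,0,0,0],[-0.8,-0.1,0,0,0,0],[-1.2,-0.2,0,0,0,0],[-1.6,-0.2,0,0,0,0],[-2,-0.2,0,0,0,0]]'
python3 - <<'E'
from h import *
c=snap('scene','s9');go([.649,.272,.099],94)
E
```

```text
clock: 9.45
eef_pos: [0.5989, 0.2698, 0.1118]
tool_rot: [-0.705, -0.025, 0.016, 0.708]
ft_force: [3.7, 0.1, 5.0]
grip_width: 0.0852
clock: 10.07
eef_pos: [0.5432, 0.2654, 0.1111]
tool_rot: [-0.707, -0.021, 0.022, 0.707]
ft_force: [-0.6, 1.4, -0.0]
grip_width: 0.0853
row [4.3  0.46 0.02] [ 0.   -0.05 -0.02] at [0.542 0.265 0.111] F [-2.3 -0.4 -0.6] 10.125
```

View pics/s9.png

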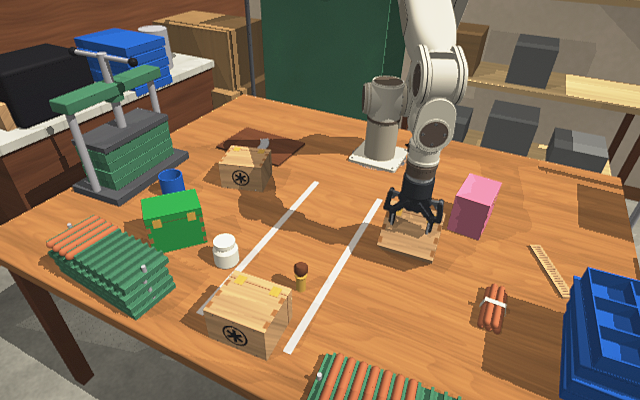

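```bash
python3 -m handwheel '[[0,-0.5,0,0,0,0],[0,-2,0,0,0,0],[0,-4,0,0,0,0],[0,-5,0,0,0,0],[0,-5.6,0,0,0,0]]'
python3 - <<'E'
from h import *
c=snap('scene','s10');c=snap('top','t10')
cv2.imwrite('pics/ct10.png',cv2.resize(c['color'][120:330,160:500],None,fx=2.2,fy=2.2,interpolation=cv2.INTER_CUBIC)[...,::-1])
E
```

```text
clock: 10.75
eef_pos: [0.5456, 0.2658, 0.2541]
tool_rot: [-0.706, -0.022, 0.02, 0.708]
ft_force: [0.3, 0.2, -0.6]
grip_width: 0.0854
```

View pics/s10.png

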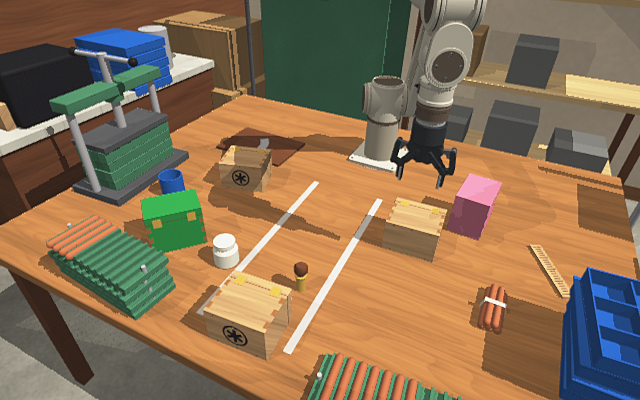

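View pics/ct10.png

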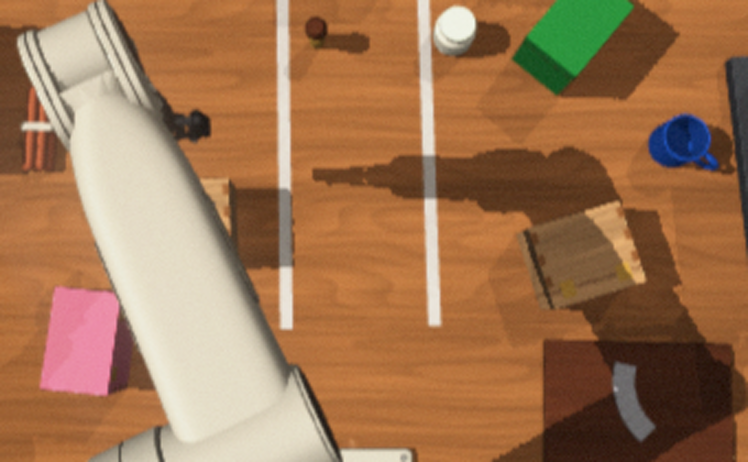

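Both boxes lie on a side. The left one's underside, around pixel (410,240), is bare. The stamped box's top corners in the crop are at about (521,232), (619,202), (644,277) and (548,309). I'll measure it from two views.

Run:
```python
from h import *
c=load('t10'); W=np.array([onz(c,u/2.2+160,v/2.2+120,.1)[:2] for u,v in [(521,232),(619,202),(644,277),(548,309)]]); print(W.round(3),W.mean(0))
c=load('w5'); W=np.array([onz(c,u,v,.1)[:2] for u,v in [(233,238),(397,238),(389,354),(242,355)]]); print(W.round(3),W.mean(0))
for e in (W[0]-W[1],W[3]-W[2]): print(np.linalg.norm(e),np.degrees(np.arctan2(-e[0],e[1])))
o=bot.get_obs(); print(o['joint_pos'])
```

```text
[[ 0.433 -0.26 ]
 [ 0.48  -0.413]
 [ 0.365 -0.447]
 [ 0.316 -0.299]] [ 0.39816837 -0.35480476]
[[ 0.439 -0.271]
 [ 0.482 -0.413]
 [ 0.36  -0.45 ]
 [ 0.316 -0.308]] [ 0.39907588 -0.36046157]
0.14789400746840736 17.01207421603947
0.1492873902688704 17.440668251615822
[4.53049369e-01 4.49882227e-01 3.62123921e-01 1.47830490e+00
 6.55440932e-04 3.93571719e-01]
```

The two views agree: stamped box middle at (0.399, -0.358), turned 17°. I'll move to its outer end.

```bash
python3 -m handwheel '[[0,0,-2.4,0,0.9,0],[-0.5,0,-4.8,0,1.8,0],[-1,0,-7.2,0,2.7,0],[-1.5,0,-9.6,0,3.6,0],[-2,0,-12,0,4.5,0]]'
python3 - <<'E'
from h import *
go([.433,-.469,.25],17)
E
```

```text
clock: 11.48
eef_pos: [0.5115, -0.0387, 0.2498]
tool_rot: [-0.66, 0.253, -0.252, 0.661]
ft_force: [1.3, -0.7, -0.2]
grip_width: 0.0858
row [  9.15  -0.03 -14.91] [ 0.    3.11 -0.01] at [ 0.511 -0.039  0.25 ] F [ 1.3 -0.7 -0.2] 11.475
```

```bash
python3 -m handwheel '[[1.2,0,-2,0,0.8,0],[2.4,0,-4,0,1.6,0],[3.6,0,-6,0,2.4,0],[4.8,0,-8,0,3.1,0],[6,0,-10,0,3.1,0]]'
python3 - <<'E'
from h import *
go([.433,-.469,.25],17)
E
```

```text
clock: 12.1
eef_pos: [0.4579, -0.3248, 0.2492]
tool_rot: [-0.569, 0.42, -0.418, 0.57]
ft_force: [0.7, 0.3, 0.8]
grip_width: 0.0857
row [ 5.21 -0.05 -2.67] [ 0.    0.04 -0.02] at [ 0.458 -0.325  0.249] F [0.7 0.3 0.8] 12.1
```

```bash
python3 -m handwheel '[[2,0,-1,0,0,0],[4,0,-2,0,0,0],[5.2,0,-2.65,0,0,0],[5.2,1,-2.65,0,0,0],[5.2,2,-2.65,0,0,0]]'
python3 - <<'E'
from h import *
snap('wrist','w11');snap('scene','s11');go([.433,-.469,.039],17)
E
```

```text
clock: 12.72
eef_pos: [0.4339, -0.4675, 0.1979]
tool_rot: [-0.569, 0.42, -0.418, 0.571]
ft_force: [-0.4, 0.6, 0.9]
grip_width: 0.0854
row [ 0.21  6.25 -0.01] [ 0.02  0.04 -0.06] at [ 0.433 -0.465  0.195] F [-0.7  0.4 -0.6] 12.825
```

View pics/w11.png

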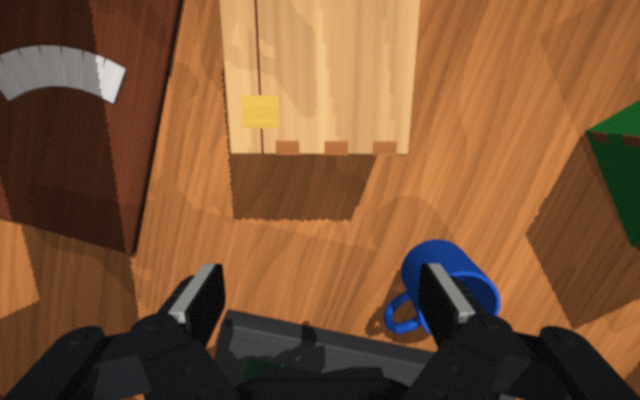

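View pics/s11.png

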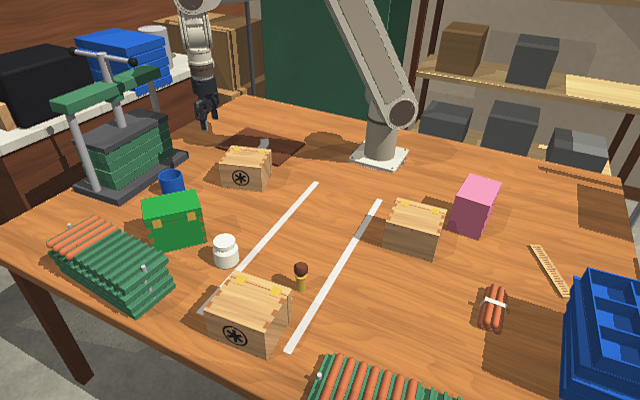

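Run:
```python
from h import *
c=load('w11')
print('rim',onz(c,472,292,.075)); print('rim left',onz(c,440,300,.075),'base left',onz(c,402,270,.0), 'base',onz(c,437,262,0)); print('handle',onz(c,385,315,.04))
print('edge',onz(c,231,155,.1),onz(c,408,153,.1)); print('dark',onz(c,230,312,.03),onz(c,230,312,.0))
# tips predicted
o=bot.get_obs();M=R.from_quat(o['tool_rot']).as_matrix()
for s in (-.057,.057): print(o['eef_pos']+M[:,2]*s)
```

```text
rim [ 0.59131283 -0.51266084  0.075     ]
rim left [ 0.56694437 -0.52900003  0.075     ] base left [ 0.55400894 -0.54334706  0.        ] base [ 0.58802554 -0.52217076  0.        ]
handle [ 0.53952182 -0.58047338  0.04      ]
edge [ 0.36051255 -0.45063559  0.1       ] [ 0.48185612 -0.41115464  0.1       ]
dark [ 0.38245058 -0.63309695  0.03      ] [ 0.37963304 -0.65602183  0.        ]
[ 0.37823425 -0.4823667   0.19539521]
[ 0.48702817 -0.44831108  0.19507986]
```

The mug's near side is at x ≥ 0.55 and the fingers reach only to x = 0.487, so there is room to go down. Box end face: middle at (0.421, -0.431), turned 18°.

```bash
python3 -m handwheel '[[0,1.5,0,0,0,0],[0,3.5,0,0,0,0],[0,5,0,0,0,0],[0,6.1,0,0,0,0],[0,6.2,0,0,0,0]]'
python3 - <<'E'
from h import *
go([.42,-.43,.039],17)
E
```

```text
clock: 13.45
eef_pos: [0.4337, -0.4653, 0.0433]
tool_rot: [-0.569, 0.42, -0.416, 0.571]
ft_force: [-0.3, 0.4, 0.2]
grip_width: 0.0856
row [-1.51  0.18 -0.1 ] [ 0.01  0.04 -0.04] at [ 0.434 -0.465  0.043] F [-0.3  0.4  0.2] 13.45
```

```bash
python3 -m handwheel '[[-0.6,0,0,0,0,0],[-1.0,0,0,0,0,0],[-1.5,0,0,0,0,0],[-2.0,0,0,0,0,0],[-2.6,0,0,0,0,0]]'
python3 -m handwheel '[[-0.7,0,0,0,0.1,0],[-1.4,0,0.02,0,0.2,0],[-2.1,0,0.05,0,0.3,0],[-2.8,0,0.1,0,0.4,0],[-3.5,0,0.15,0,0.5,0]]'
python3 - <<'E'
from h import *
snap('wrist','w12');snap('scene','s12');go([.42,-.43,.039],0)
E
```

```text
clock: 14.08
eef_pos: [0.4168, -0.4063, 0.0477]
tool_rot: [-0.57, 0.417, -0.421, 0.57]
ft_force: [1.6, -4.7, 2.9]
grip_width: 0.0856
clock: 14.7
eef_pos: [0.394, -0.3214, 0.0476]
tool_rot: [-0.551, 0.441, -0.445, 0.551]
ft_force: [1.0, -5.0, 3.3]
grip_width: 0.0856
row [4.57 0.33 0.08] [-0.02  1.25 -0.01] at [ 0.393 -0.319  0.047] F [-0.6  2.2  6.1] 14.8
```

View pics/w12.png

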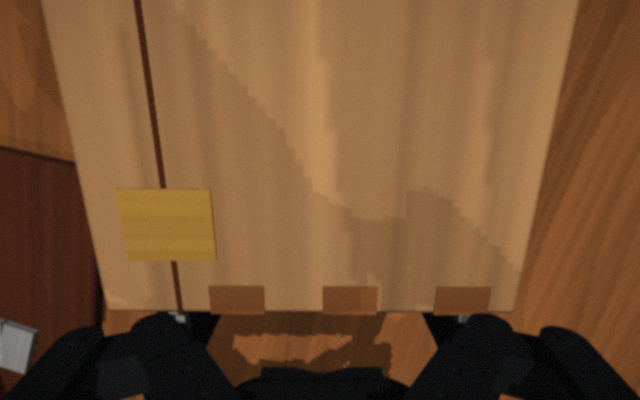

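View pics/s12.png

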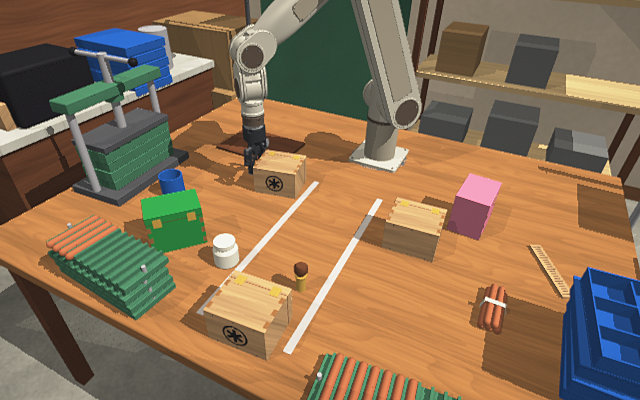

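Still square and centred on the fingers: the box's end edge is at row 310, columns 105 to 515. I'll carry on with the same gentle curve.

```bash
python3 -m handwheel '[[-0.7,0,0,0,0.1,0],[-1.4,0,0.02,0,0.2,0],[-2.1,0,0.05,0,0.35,0],[-2.8,0,0.1,0,0.5,0],[-3.5,0,0.15,0,0.6,0]]'
python3 -m handwheel '[[-0.7,0,0,0,0.1,0],[-1.4,0,0.02,0,0.2,0],[-2.1,0,0.05,0,0.3,0],[-2.7,0,0.1,0,0.4,0],[-3.2,0,0.15,0,0.5,0]]'
python3 - <<'E'
from h import *
snap('wrist','w13');snap('scene','s13');go([.36,-.101,.047],1)
E
```

```text
clock: 15.42
eef_pos: [0.379, -0.2356, 0.0474]
tool_rot: [-0.527, 0.47, -0.473, 0.527]
ft_force: [-0.5, -5.2, 4.7]
grip_width: 0.0854
clock: 16.05
eef_pos: [0.3736, -0.1554, 0.0474]
tool_rot: [-0.506, 0.492, -0.496, 0.506]
ft_force: [-1.1, -5.9, 6.0]
grip_width: 0.0856
row [-2.13  0.01 -0.48] [-0.02  0.05 -0.  ] at [ 0.373 -0.154  0.047] F [-0.5 -1.1  6.6] 16.15
```

View pics/w13.png

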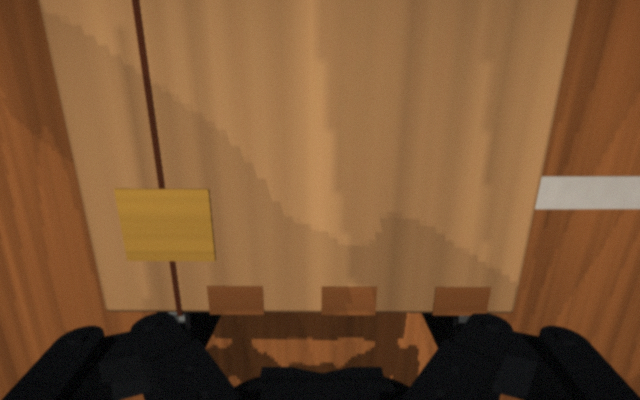

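View pics/s13.png

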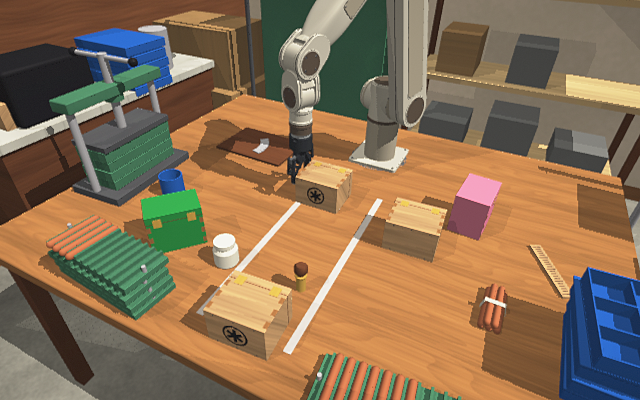

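The box is square and straddling the right tape. Another 53 mm puts it on the centreline.

```bash
python3 -m handwheel '[[-0.6,0,0,0,0,0],[-1.2,0,0,0,0,0],[-1.7,0,0,0,0,0],[-2,0,0,0,0,0],[-2.1,0,0,0,0,0]]'
python3 -m handwheel '[[0.3,0,0,0,0,0],[1,0,0,0,0,0],[2,0,0,0,0,0],[2.2,-2,0,0,0,0],[2.2,-4,0,0,0,0]]'
python3 - <<'E'
from h import *
go([.35,-.25,.25],1)
E
```

```text
clock: 16.77
eef_pos: [0.3725, -0.1029, 0.0474]
tool_rot: [-0.506, 0.492, -0.495, 0.507]
ft_force: [-0.3, -5.9, 6.3]
grip_width: 0.0853
clock: 17.4
eef_pos: [0.3708, -0.1568, 0.1463]
tool_rot: [-0.506, 0.496, -0.493, 0.506]
ft_force: [0.2, 0.2, -0.4]
grip_width: 0.0853
row [ 3.69 -4.16 -0.93] [ 0.02  0.03 -0.02] at [ 0.371 -0.157  0.146] F [ 0.2  0.2 -0.4] 17.4
```

Now I'll raise the arm and swing it right, out of the cameras' way.

```bash
python3 -m handwheel '[[1.5,-2,0,0,0,0],[3.5,-4,0,0,0,0],[5.5,-5,0,0,0,0],[7.5,-5,0,0,0,0],[9,-5,0,0,0,0]]'
python3 -m handwheel '[[0,0,0,0,0,0],[0,0,0,0,0,0],[0,0,0,0,0,0],[0,0,0,0,0,0],[0,0,0,0,0,0]]'
python3 - <<'E'
from h import *
snap('scene','s14');c=snap('top','t14')
cv2.imwrite('pics/ct14.png',cv2.resize(c['color'][70:310,160:500],None,fx=2.2,fy=2.2,interpolation=cv2.INTER_CUBIC)[...,::-1]); go([.35,-.25,.25],1)
E
```

```text
clock: 18.02
eef_pos: [0.3771, -0.3837, 0.2706]
tool_rot: [-0.505, 0.495, -0.494, 0.507]
ft_force: [-0.3, 0.5, 0.4]
grip_width: 0.0854
clock: 18.65
eef_pos: [0.3782, -0.3813, 0.2713]
tool_rot: [-0.506, 0.493, -0.494, 0.507]
ft_force: [0.0, 0.4, -0.4]
grip_width: 0.0854
row [-5.29  0.85 -0.99] [-0.01  0.04 -0.01] at [ 0.378 -0.382  0.271] F [ 0.5  0.5 -1. ] 18.75
```

View pics/ct14.png

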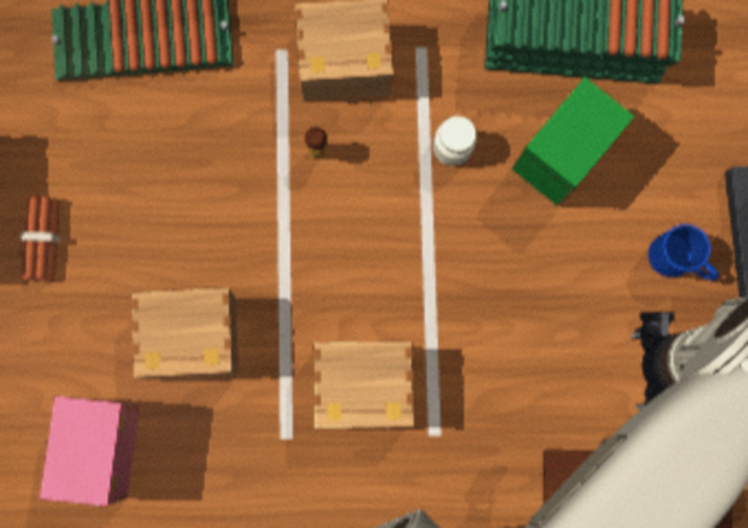

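View pics/s14.png

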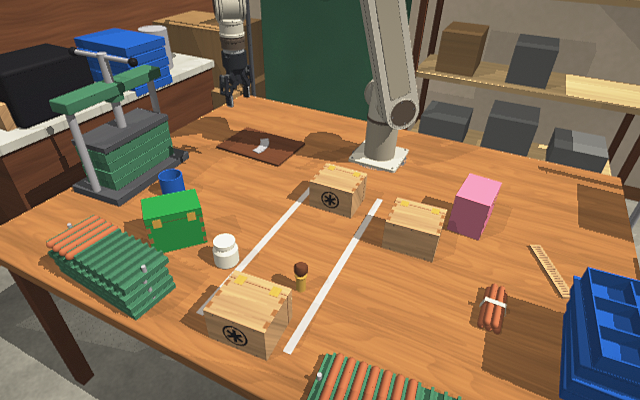

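Run:
```python
from h import *
c=load('t14'); f=lambda u,v,z: onz(c,u/2.2+160,v/2.2+70,z)[:2]
a=(f(286,438,0)+f(434,435,0))/2; b=(f(282,52,0)+f(421,48,0))/2; L=np.linalg.norm(b-a); x=(b-a)/L; y=np.array([-x[1],x[0]]); o=a+.31*x; print('len',L,'yaw',np.degrees(np.arctan2(x[1],x[0])))
for n,P in dict(st=[(315,343),(410,341),(414,428),(316,429)],pl=[(133,292),(230,288),(232,374),(136,378)]).items():
    m=np.mean([f(u,v,.1) for u,v in P],0); print(n,m,(m-o)@x,(m-o)@y)
c=load('t14'); a=load('t0' if 0 else 'top0')
d=np.abs(c['color'].astype(int)-a['color']).sum(2)>60
for n,(u0,v0,u1,v1) in dict(mug=(452,168,492,200),bundle=(164,155,190,200),cutter=(296,125,312,142),pot=(355,120,380,147)).items(): print(n,d[v0:v1,u0:u1].sum())
```

```text
len 0.6568710533981992 yaw 1.3898018939052192
st [ 0.36584747 -0.0184406 ] -0.2311045619640169 -0.004892936670230388
pl [0.4443846  0.25919233] -0.1458567626726549 0.2707534617863712
mug 70
bundle 0
cutter 0
pot 0
```

Run:
```python
from h import *
for n in ('top0','t14'):
    i=load(n)['color'][165:203,450:492].astype(int); m=(i[...,2]>i[...,0]*1.6+15); print(n,m.sum(),np.argwhere(m).mean(0))
bot.job_done(); print(bot.get_obs()['clock'])
```

```text
top0 522 [19.55938697 19.68582375]
t14 523 [19.56978967 19.75334608]
the job is handed in; nothing more can be done
the job is handed in; nothing more can be done
```

The stamped box now lies on its side between the tapes, the plain one lies on its side outside the lane, and the job is handed in. No verdict was reported.

I tipped both boxes towards the robot with open fingertips. The right-hand box turned out to be the stamped one: its ring showed in both the scene and wrist pictures, and the left box's underside was bare. I then pushed the stamped box by its outer end into the lane, turning it from about 17° to nearly square with the lane. My last pictures were taken at about 18.7 s of the 64 s.

**Last checks, from the top camera:**

| Box | Lane x (mm) | Lane y (mm) | Limit on lane y |
|---|---|---|---|
| Stamped | -231 | -5 | within ±55 |
| Plain | -146 | +271 | more than 120 from the centreline |

- **Other objects:** the bundle, pot and cap cutter showed no change in the picture. The mug's blue patch stayed within 0.1 pixel. A raw comparison flagged 70 changed pixels near the mug, which I put down to the arm's shadow or the arm itself.
- **Robot:** it was well clear of everything, and the highest push force I saw was about 9 N.
- **What went wrong:** on the way to the left box, joint 6 reached its 3.14 rad limit and the move stopped short. I turned the tool about half a turn the other way and carried on; nothing was touched.

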